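Tension the drive of the packing-line conveyor

TASK

Wind the take-up wheel clockwise (seen from above) by its upright handle until the drive is firmly tensioned: slack, it turns with a steady push of about 9 or 10 N at the handle; stop when it takes about 15 N, and never wind it past 18 N. Then let go of the wheel and throw the lock lever fully over, away from the robot, to keep the setting. Leave the two lidded tubs where they stand.

Things in the scene. Friction and masses are not known exactly. Their poses are not given: they have to be found in the camera images.
- tensioner: grey take-up unit, bolted down, with a roller conveyor behind it. Origin: on the table under the wheel's axis. x axis: from the wheel to the conveyor, away from the robot; y: from the wheel to the white guard. Gearbox under the wheel 100 x 110 mm, 78 mm high. Conveyor bed from x = +120 mm on, 103 mm high, a meal box on it near y = +300 mm. Guard 86 mm high, y +160 to +270 mm
- wheel_axis (a point): point on the wheel's vertical axis, level with handle_grip, 136 mm above the table. Dark steel wheel, 144 mm across, rim top 105, hub top 114 mm high. Tightens clockwise from above: 0.62 N m while slack; after 1.5 to 5 rad of slack (not visible) climbing about 0.5 N m per rad. Its drag keeps it where it is left. Read the push while creeping (under 20 mm/s) or just after; after a quick stop it reads some N low
- handle_grip (a point): grip point of the upright black handle: a round bar 24 mm thick on the rim, 65 mm from the wheel's axis, foot 106 mm and top 161 mm above the table. It spins freely on its own pin, so fingers that hold it can keep their direction while leading it round in a circle. Push along the circle: 9.5 N while slack, 13.2 to 18.9 N is firm
- shoe: flat steel spring shoe, 40 mm wide, low between gearbox and guard; the wheel moves it towards the guard by 8 mm for each rad while slack. Its spring is inside. Origin: on the table under the wheel's axis when the wheel is at its zero mark
- block: loose aluminium take-up block 44 x 50 x 36 mm with a dark disc on top, lying in the guides before the guard; the shoe pushes it into the guard. Do not handle it. Origin: centre of its underside
- lock (a joint): lock lever, rad: 0 to 0.1 unlocked (leans 0.5 rad towards the robot side, the tensioner's -x), 1.0 fully over (leans 0.5 rad to the tensioner's +x). It stays where it is left and takes about 4 N at its knob
- lock_knob (a point): centre of the black ball, 28 mm across, at the lever's tip; unlocked it is 122 mm above the table, 128 mm half-way over
- lock_pivot (a point): the lever's pivot, 56 mm above the table, 150 mm from the wheel's axis on the side away from the guard; the lever is 75 mm long from here to the ball's centre, its rod 12 mm thick, and it turns about the tensioner's y axis
- tub_a_mid (a point): middle of a lidded paper tub, 102 mm across, 80 mm high: leave alone
- tub_b_mid (a point): middle of a second such tub: leave alone
There are look-alikes about, which are no part of the job. Leave any green or orange look-alike of the block alone.

How it is judged (in metres and radians):
On the way, in this order (a step that is already met when the one before it is completed fails the run):
1. the drive is wound to a firm tension and the wheel is let go, with the lock lever not yet thrown (contact force between shoe and block between 30 and 76 N and value of joint lock below 0.3 rad and contact force between the fingers and tensioner below 0.5 N), for 0.2 s.
2. the lock lever is thrown fully over (value of joint lock above 0.85 rad), for 0.2 s.
At the end, for the whole second after the job is handed in: the take-up spring presses the block with 30 to 76 N (the wheel was left at a firm 13.2 to 18.9 N at its handle) and the lock lever is within 0.15 rad of fully over (contact force between shoe and block between 30 and 76 N and value of joint lock above 0.85 rad); the robot touches nothing.
It fails at once if the drive is over-tensioned: more than 76 N on the take-up block (18.9 N at the handle) (contact force between shoe and block above 76 N).
It fails at once if the robot pushes the take-up block (contact force between the arm and block above 2 N).
It fails at once if a tub is shifted by more than 30 mm (distance of any of tub_a_mid, tub_b_mid from where it was at the start of the episode above 0.03 m).
It also fails if it takes over 72 s, if anything falls off the work surface, if the arm or the gripper's body presses on something with over 40 N, if the wrist force passes 120 N, or if a joint passes its speed limit or range.

ROBOT

A 6-joint arm with a two-finger parallel gripper is mounted at the origin on the work surface. World frame = base frame: x ahead of the robot, y to its left, z up, the work surface at z = 0. Lengths are in mm, angles in degrees, forces in N, time in s.
With the tool pointing down it reaches from about 300 to 850 mm from the base axis. Payload 4.2 kg.
Tool frame: the origin (TCP) lies at the very end of the fingers, on their centre line; the grasp point (between the pads) lies 19 mm behind it; x points along the fingers, y is the direction in which the jaws open and shut, and the axes are right-handed (so a half turn about x gives the same grasp; the last joint's range is limited). The gripper opens to 91 mm and grips with 3 to 60 N. Pads are 32 mm wide; open, the fingers measure 118 mm over their backs; the gripper's body (76 mm by 178 mm) begins 60 mm behind the grasp point.
Start: joints at [73.339, 18.312, 89.639, -0, 72.044, -1.146], TCP at [153.816, 554.061, 213.976] pointing down, gripper open.
Joint ranges: [-177.97, 177.97], [-48.28, 115.42], [12.27, 149.76], [-77.06, 257.06], [2.81, 150.46], [-146.56, 146.56]. Speed limits (degrees/s): [147.25, 147.25, 180, 180, 180, 180].

INTERFACE

Orientations are given as [roll, pitch, yaw] about the fixed x, y, z axes, in that order (R = Rz(yaw) Ry(pitch) Rx(roll)).
In Python, from workcell import sensors, grab_frame, job_done, finder gives the robot as it stands.
- The arm moves only by the tool play_rows, never from a script. Its argument "motion" is a list of rows, each a list of 5 numbers: the shift along the world's x, y, z in m, then the turn about the world's z in rad, then the opening, from 0 (shut) to 1 (fully open). In form: [[tx, ty, tz, roll, fingers], ...]. A call has exactly 8 rows; each row is the pose to reach, as a shift and turn from the pose commanded when the call began; what a row does not reach only later rows make up. A row lasts 1/12 s, in which the tool goes at most 41.7 mm and 7.16 degrees, less where a joint would pass 70% of its speed; a pose out of reach is approached as far as the arm can. A call with a gripper value outside its range is refused whole. The fingers move at their own pace and stop on an object; "squeeze" is the grip in N (left out, the last holds). Time passes only in rows, so rows that repeat a pose let the fingers close, or fill a call up. It gives the time, the measured TCP pose, the force and the opening at its end, in the units of the state.
- sensors.state(): the state, without advancing time (a new reading comes with each control period).
- grab_frame(name): name is "scene" or "side" or "wrist"; returns a dict with "img" (480x640x3 uint8, blue, green, red), "fx", "fy", "cx", "cy" (pixels), "k1" (the pictures are not rectified: a ray, as slopes to the right and down, at radius r is drawn at 1 + k1 r^2 times it, then the intrinsics apply), "rvec" (rotation vector, rad) and "tvec" (3), from world to camera coordinates, as OpenCV has them; the wrist camera has in their place "tool_from_camera" (4x4, takes a point from camera to tool coordinates, whose origin is the TCP and whose axes are the tool frame's). Camera axes: x right, y down, z forward; pixel columns grow to the right and rows downward; lengths in mm; the calibration is good to about 2 mm. A picture is of the moment at which its call begins: read the wrist's pose just before it. There is no depth.
- job_done(): hands the job in, once; it reports no verdict.
Trained networks look in a picture, given as the dict that the camera call returned (one of the last four; its "shot" number tells which), for a name from the list of things; names that differ only in an ending like _2 or _b are one class to them, and where a whole thing is asked for, a point or a joint stands for the part that bears it (a point fixed in the world has none). Each returns a list of dicts, best first, with "conf" (0 to 1); they miss things now and then, are a little off and sometimes report something else, mostly with a low value. They report only what shows in the picture. A call takes as long as a camera call. They do not tell look-alikes from the thing itself.
- finder.spot_in(picture, label): "point" ([column, row] in pixels, amid what is visible of it).
- finder.spot_point(picture, label): "point" ([column, row] in pixels: a listed point, or the origin of a listed thing).
The state is a dict: "time_s": time; "qpos": joint angles; "qvel": joint speeds; "effort": joint torques, N m; "ee_pos": TCP position; "ee_rot": TCP orientation; "force": force on the tool from outside, world axes, zero at the start; "torque": the same for the moment, N m; "gripper_width": finger opening in mm.
Only numpy, scipy, OpenCV 4.12 (cv2) and the standard library are available. Lean on these libraries where they do the work, as an engineer would, in place of code of your own. Each camera call takes 0.05 s, during which the arm holds its last target.

## Working session

There is one attempt and no reset: what is moved stays moved. The work goes in short steps, Python scripts to look and compute and a tool call to move; the robot and the scene stay as the last step left them, time stands still between calls to the robot, and variables do not carry over. Pictures are saved under pics/ and viewed, and the job is handed in when it is done.

Besides the shell and the picture viewer there is one more tool, called after "Call:" as name(argument=value, ...) on one line, values as JSON. play_rows: Moves the arm, as the interface text tells. Its arguments: {"type":"object","properties":{"motion":{"type":"array","items":{"type":"array","items":{"type":"number"}}},"squeeze":{"type":"number"}},"required":["motion"]}

```bash
mkdir -p pics; ls
cat > h.py <<'E'
import numpy as np, cv2, json
from workcell import sensors, grab_frame, job_done, finder
E
python3 - <<'E'
from h import *
s=sensors.state();print({k:np.round(v,2).tolist() for k,v in s.items()})
for n in ["scene","side"]:
    f=grab_frame(n); cv2.imwrite(f"pics/{n}0.png",f["img"])
    print(n,{k:v for k,v in f.items() if k!="img"})
    np.save(f"{n}_cal.npy",np.r_[f["fx"],f["fy"],f["cx"],f["cy"],f["k1"],np.ravel(f["rvec"]),np.ravel(f["tvec"])])
    for l in ["wheel_axis","handle_grip","shoe","block","lock_knob","lock_pivot","tub_a_mid","tub_b_mid","tensioner"]:
        try: print(l,[(np.round(d["point"],1).tolist(),round(d["conf"],2)) for d in finder.spot_point(f,l)][:3])
        except Exception as e: print(l,e)
E
```

```text
pics
{'time_s': 0.0, 'qpos': [73.34, 18.35, 89.71, -0.0, 72.04, -1.15], 'qvel': [-0.02, -0.06, 0.08, 0.04, 0.03, -0.03], 'effort': [-0.0, -41.25, -23.2, 0.07, 0.05, -0.0], 'ee_pos': [153.67, 553.57, 213.14], 'ee_rot': [-90.48, 89.9, -105.99], 'force': [-0.55, 0.04, 0.48], 'torque': [0.0, -0.02, -0.02], 'gripper_width': 91.46}
scene {'fx': 464.12944530619586, 'fy': 464.12944530619586, 'cx': 315.74631506822374, 'cy': 249.05256041273725, 'k1': -0.07258737719659172, 'rvec': array([ 2.17191356,  1.37585432, -0.46995739]), 'tvec': array([-203.53806051, -281.98864383, 1195.74691312]), 'shot': 1}
wheel_axis [([314.0, 292.8], 0.74)]
handle_grip [([318.2, 327.8], 0.87)]
shoe []
block [([478.1, 278.2], 0.84), ([390.4, 312.6], 0.76), ([445.6, 226.7], 0.76)]
lock_knob [([218.4, 297.3], 0.77)]
lock_pivot [([230.0, 334.5], 0.65)]
tub_a_mid [([395.1, 172.2], 0.8)]
tub_b_mid [([156.7, 259.8], 0.94)]
tensioner [([310.8, 332.9], 0.65)]
side {'fx': 471.74791267715943, 'fy': 471.74791267715943, 'cx': 322.4307928469349, 'cy': 230.19414148002897, 'k1': -0.0734686747695229, 'rvec': array([ 2.26792974, -0.99140921,  0.36872207]), 'tvec': array([-308.38293314,  333.37330329,  718.7577058 ]), 'shot': 2}
wheel_axis [([388.3, 200.7], 0.9)]
handle_grip [([415.6, 188.5], 0.57), ([431.8, 281.4], 0.22)]
shoe []
block [([273.9, 165.0], 0.88), ([290.1, 269.8], 0.85), ([226.6, 189.7], 0.61)]
lock_knob [([429.5, 268.4], 0.96)]
lock_pivot [([434.2, 283.7], 0.68)]
tub_a_mid [([173.0, 226.2], 0.9)]
tub_b_mid [([396.7, 405.8], 0.69)]
tensioner [([381.8, 247.8], 0.95)]
```

View pics/scene0.png

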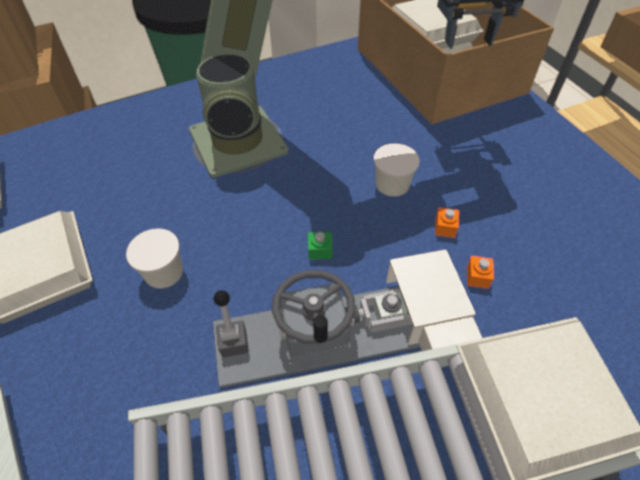

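View pics/side0.png

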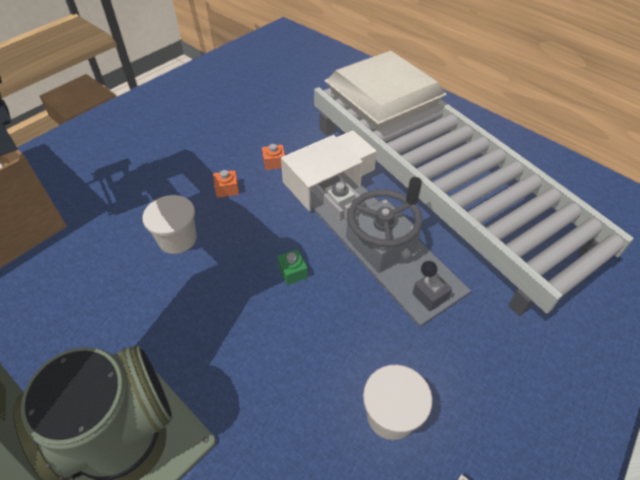

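```bash
cat >> h.py <<'E'
def cal(n):
    a=np.load(f"{n}_cal.npy"); K=np.array([[a[0],0,a[2]],[0,a[1],a[3]],[0,0,1]]); R=cv2.Rodrigues(a[5:8])[0]
    return K,np.array([a[4],0,0,0,0]),R,a[8:11]
def ray(n,p):
    K,d,R,t=cal(n); u=cv2.undistortPoints(np.array([[p]],float),K,d)[0,0]
    v=R.T@np.r_[u,1]; return -R.T@t, v/np.linalg.norm(v)
def onz(n,p,z):
    c,v=ray(n,p); return c+v*(z-c[2])/v[2]
def tri(p1,p2):
    (c1,v1),(c2,v2)=ray("scene",p1),ray("side",p2)
    s=np.linalg.lstsq(np.c_[v1,-v2],c2-c1,rcond=None)[0]; a,b=c1+s[0]*v1,c2+s[1]*v2
    return (a+b)/2,np.linalg.norm(a-b)
def proj(n,X):
    K,d,R,t=cal(n); return cv2.projectPoints(np.atleast_2d(np.array(X,float)),cv2.Rodrigues(R)[0],t,K,d)[0][:,0]
E
python3 - <<'E'
from h import *
np.set_printoptions(precision=1,suppress=True)
P=dict(wheel=([314,292.8],[388.3,200.7],136),handle=([318.2,327.8],[415.6,188.5],136),knob=([218.4,297.3],[429.5,268.4],122),pivot=([230,334.5],[434.2,283.7],56),tuba=([395.1,172.2],[173,226.2],40),tubb=([156.7,259.8],[396.7,405.8],40),tens=([310.8,332.9],[381.8,247.8],0))
for k,(a,b,z) in P.items(): print(k,tri(a,b),onz("scene",a,z)[:2],onz("side",b,z)[:2])
E
```

```text
wheel (array([579.4, -48.2, 138.5]), np.float64(2.4701879907298667)) [577.6 -46.3] [581.4 -48.3]
handle (array([639.6, -68. , 139.1]), np.float64(0.29426328111422284)) [638.2 -67.3] [642.5 -66.7]
knob (array([ 511.9, -190.6,  126.8]), np.float64(1.8597287221256673)) [ 509.1 -191.4] [ 515.3 -188.3]
pivot (array([ 544.1, -194.9,   50.5]), np.float64(0.8411992566097528)) [ 547.2 -195.3] [ 540.3 -195.8]
tuba (array([308.2, 283.5,  34.3]), np.float64(0.8379700338561671)) [312.7 280.3] [306.2 277.9]
tubb (array([ 321.5, -277.2,   42.2]), np.float64(2.534726589353385)) [ 319.3 -276.2] [ 322.5 -278.2]
tens (array([578.8, -54.3,   0.8]), np.float64(3.8150394813417132)) [579. -56.] [579.3 -51.9]
```

The scene view shows one wheel, with its hub at (314,300) and handle at (320,328). The lock lever's knob is at (222,298). The tubs are at (396,170) and (156,258). The green block at (320,245) and the orange ones at (448,222) and (481,271) are look-alikes, so I leave them. The real block is the one in the guides at (390,305). I'll lift, then go above the wheel.

Run:
```python
from h import *
from scipy.spatial.transform import Rotation as Ro
np.set_printoptions(precision=2,suppress=True)
s=sensors.state(); print(Ro.from_euler('xyz',s["ee_rot"],degrees=True).as_matrix())
for p in [(440,117),(360,55),(548,30)]: print(onz("scene",p,0)[:2],onz("scene",p,100)[:2])
# tensioner yaw from conveyor front rail edge top (z=103) in scene
print(onz("scene",(131,413),103),onz("scene",(450,348),103))
```

```text
[[ 0.    0.27  0.96]
 [ 0.    0.96 -0.27]
 [-1.    0.    0.  ]]
[148.13 526.96] [248.4  434.58]
[-217.88  479.1 ] [-71.3  392.77]
[ -93.65 1142.25] [ 37.21 972.02]
[ 632.41 -373.97  103.  ] [746.61 114.23 103.  ]
```

Call:
play_rows(motion=[[0.01, -0.01, 0.02, 0, 1], [0.03, -0.03, 0.04, 0, 1], [0.05, -0.06, 0.05, 0, 1], [0.075, -0.09, 0.05, 0, 1], [0.1, -0.12, 0.05, 0, 1], [0.125, -0.15, 0.05, 0, 1], [0.15, -0.18, 0.05, 0, 1], [0.17, -0.21, 0.05, 0, 1]], squeeze=15)

```text
time_s: 1.67
ee_pos: [325.1, 342.5, 264.2]
ee_rot: [43.4, 89.9, 27.9]
force: [1.6, 0.4, -0.2]
gripper_width: 91.4
```

Call:
play_rows(motion=[[0.027, -0.035, 0, 0, 1], [0.05, -0.07, 0, 0, 1], [0.075, -0.105, 0, 0, 1], [0.1, -0.14, 0, 0, 1], [0.125, -0.175, 0, 0, 1], [0.15, -0.21, 0, 0, 1], [0.175, -0.245, 0, 0, 1], [0.2, -0.27, 0, 0, 1]])

```text
time_s: 2.33
ee_pos: [522.0, 74.0, 264.4]
ee_rot: [61.5, 90.0, 46.0]
force: [0.8, 0.7, 0.0]
gripper_width: 91.3
```

Call:
play_rows(motion=[[0.015, -0.025, 0, 0, 1], [0.03, -0.05, 0, 0, 1], [0.045, -0.075, 0, 0, 1], [0.06, -0.1, 0, 0, 1], [0.075, -0.12, 0, 0, 1], [0.08, -0.13, 0, 0, 1], [0.08, -0.135, 0, 0, 1], [0.08, -0.135, 0, 0, 1]])

```text
time_s: 3.0
ee_pos: [601.2, -59.1, 263.7]
ee_rot: [176.8, 89.9, 161.2]
force: [-0.2, 0.4, -0.6]
gripper_width: 91.2
```

```bash
cat >> h.py <<'E'
from scipy.spatial.transform import Rotation as Ro
def wonz(f,s,p,z):
    K=np.array([[f["fx"],0,f["cx"]],[0,f["fy"],f["cy"]],[0,0,1]]); u=cv2.undistortPoints(np.array([[p]],float),K,np.array([f["k1"],0,0,0,0]))[0,0]
    T=np.eye(4);T[:3,:3]=Ro.from_euler('xyz',s["ee_rot"],degrees=True).as_matrix();T[:3,3]=s["ee_pos"]
    M=T@np.array(f["tool_from_camera"]); c=M[:3,3]; v=M[:3,:3]@np.r_[u,1]; return c+v*(z-c[2])/v[2]
E
python3 - <<'E'
from h import *
np.set_printoptions(precision=1,suppress=True)
s=sensors.state(); f=grab_frame("wrist"); cv2.imwrite("pics/w1.png",f["img"]); print(s["ee_pos"])
for l,z in [("wheel_axis",136),("handle_grip",136),("lock_knob",122),("lock_pivot",56)]:
    print(l,[(np.round(d["point"],1).tolist(),round(d["conf"],2),wonz(f,s,d["point"],z)) for d in finder.spot_point(f,l)][:3])
E
```

```text
[601.2 -59.1 263.7]
wheel_axis [([329.3, 197.4], 0.86, array([575.2, -48.7, 136. ])), ([329.9, 172.0], 0.42, array([555.8, -42.9, 136. ]))]
handle_grip [([331.4, 272.3], 0.72, array([637.9, -64.2, 136. ])), ([148.4, 169.4], 0.7, array([ 514.3, -181.2,  136. ]))]
lock_knob []
lock_pivot [([178.8, 190.0], 0.98, array([ 541. , -197.7,   56. ]))]
```

View pics/w1.png

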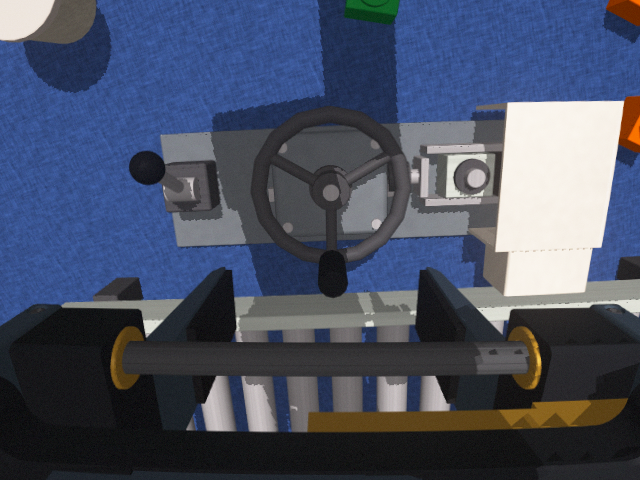

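Run:
```python
from h import *
np.set_printoptions(precision=1,suppress=True)
s=sensors.state(); f=grab_frame("wrist")
print(np.array(f["tool_from_camera"]),s["ee_pos"])
print("hub",wonz(f,s,(330,190),114))
print("rim",[wonz(f,s,p,103) for p in [(330,108),(251,187),(410,187)]], wonz(f,s,(330.5,187),103))
for z in (105,136,161): print(z,wonz(f,s,(332,260),z),wonz(f,s,(333,285),z))
print("knob",wonz(f,s,(147.5,168),122))
im=f["img"][140:320,230:430]; cv2.imwrite("pics/w1c.png",cv2.resize(im,None,fx=3.5,fy=3.3,interpolation=cv2.INTER_CUBIC))
```

```text
[[   0.    -0.3    1.  -171.3]
 [   1.    -0.    -0.     0.1]
 [   0.     1.     0.3  -84.9]
 [   0.     0.     0.     1. ]] [601.2 -57.5 264.4]
hub [573.6 -45.9 114. ]
rim [array([508.5, -28. , 103. ]), array([ 554., -113.,  103.]), array([591.7,  22.9, 103. ])] [573.  -45.1 103. ]
105 [638.9 -61.7 105. ] [663.7 -67.4 105. ]
136 [627.7 -59.2 136. ] [650.1 -64.4 136. ]
161 [618.7 -57.2 161. ] [639.2 -61.9 161. ]
knob [ 513.2 -187.2  122. ]
```

View pics/w1c.png

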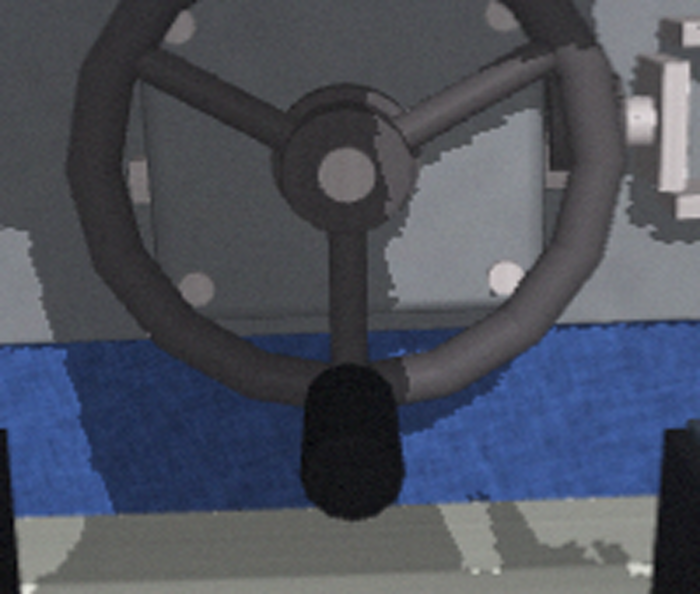

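Hub at (329,191) and handle top at (331,284) in the wrist view. That puts the axis near (576,-47) and the handle near (639,-64). Descending over the handle.

Call:
play_rows(motion=[[0.01, -0.002, -0.02, 0, 1], [0.025, -0.004, -0.04, 0, 1], [0.037, -0.005, -0.06, 0, 1], [0.037, -0.005, -0.085, 0, 1], [0.037, -0.005, -0.11, 0, 1], [0.037, -0.005, -0.13, 0, 1], [0.037, -0.005, -0.142, 0, 1], [0.037, -0.005, -0.142, 0, 1]])

```text
time_s: 3.97
ee_pos: [636.5, -62.8, 118.8]
ee_rot: [-172.8, 89.6, 171.7]
force: [-1.0, -0.6, -0.5]
gripper_width: 91.2
```

Run:
```python
from h import *
s=sensors.state(); print(s["ee_pos"],s["force"],s["time_s"]); f=grab_frame("wrist"); cv2.imwrite("pics/w2.png",f["img"]); print(sensors.state()["ee_pos"])
```

```text
[636.5479502  -62.78428359 118.83240865] [-1.00265751 -0.62055025 -0.51330978] 3.9667
[637.73419551 -62.98858395 120.77775418]
```

View pics/w2.png

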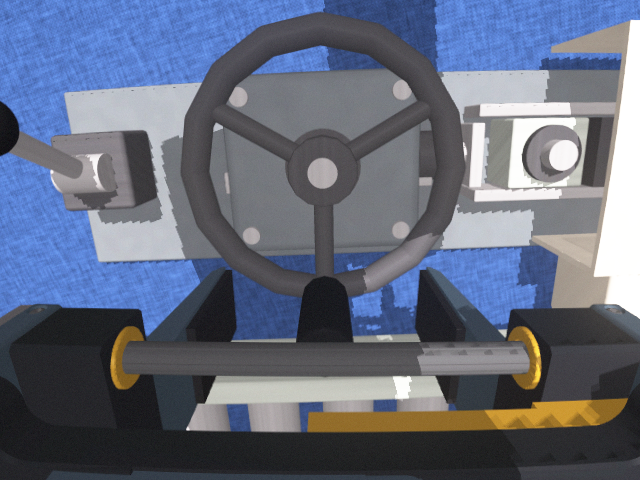

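The handle stands between the fingers at column 325, near centre. Closing on it.

Call:
play_rows(motion=[[0, 0, 0, 0, 0.6], [0, 0, 0, 0, 0.3], [0, 0, 0, 0, 0.0], [0, 0, 0, 0, 0], [0, 0, 0, 0, 0], [0, 0, 0, 0, 0], [0, 0, 0, 0, 0], [0, 0, 0, 0, 0]], squeeze=25)

```text
time_s: 4.68
ee_pos: [638.7, -63.7, 122.1]
ee_rot: [37.7, 90.0, 22.2]
force: [1.1, 1.3, -0.0]
gripper_width: 40.9
```

Run:
```python
from h import *
np.set_printoptions(precision=1,suppress=True)
s=sensors.state(); print(s["ee_pos"],s["force"],s["time_s"],s["gripper_width"]); f=grab_frame("wrist"); cv2.imwrite("pics/w3.png",f["img"])
print("hub",[wonz(f,s,d["point"],136) for d in finder.spot_point(f,"wheel_axis")])
import cv2
g=cv2.imread("pics/w2.png")
for p in [(322,173)]: print(wonz(f,s,p,114))
print("rim c",[wonz(f,s,p,103) for p in [(182,160),(463,160),(322,13)]])
```

```text
[638.7 -63.7 122.1] [ 1.1  1.3 -0. ] 4.6833 40.91941867373011
hub [array([575.9, -48.4, 136. ])]
[578.3 -48.7 114. ]
rim c [array([ 554.3, -114.9,  103. ]), array([592. ,  20.6, 103. ]), array([509.6, -29.5, 103. ])]
```

View pics/w3.png

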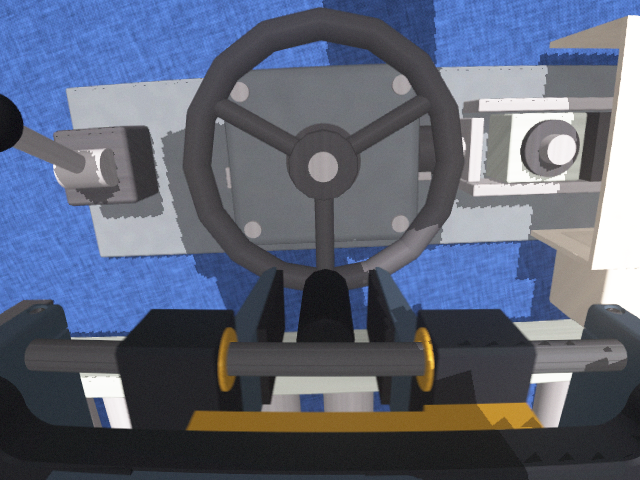

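Call:
play_rows(motion=[[0, 0, 0, 0, 0], [0, 0, 0, 0, 0], [0, 0, 0, 0, 0], [0, 0, 0, 0, 0], [0, 0, 0, 0, 0], [0, 0, 0, 0, 0], [0, 0, 0, 0, 0], [0, 0, 0, 0, 0]])

```text
time_s: 5.45
ee_pos: [638.7, -63.8, 121.9]
ee_rot: [-116.7, 90.0, -132.2]
force: [-0.7, -0.2, -0.3]
gripper_width: 23.7
```

Run:
```python
from h import *
np.set_printoptions(precision=2,suppress=True)
s=sensors.state(); print(s["ee_pos"],s["force"],s["time_s"],s["gripper_width"])
A=np.array([577,-48]);a0=np.arctan2(-64+48,639-577)
for da in np.arange(0,1.7,.2): 
    a=a0-da; print(round(da,1),A+65*np.array([np.cos(a),np.sin(a)])-(A+65*np.array([np.cos(a0),np.sin(a0)])))
```

```text
[638.68 -63.8  121.94] [-0.71 -0.17 -0.3 ] 5.45 23.66941968985634
0.0 [0. 0.]
0.2 [ -4.48 -12.18]
0.4 [-11.29 -23.23]
0.6 [-20.16 -32.7 ]
0.8 [-30.74 -40.22]
1.0 [-42.6  -45.49]
1.2 [-55.27 -48.3 ]
1.4 [-68.25 -48.54]
1.6 [-81.01 -46.19]
```

Gripped, width 23.7 mm. Starting with a small arc.

Call:
play_rows(motion=[[-0.0004, -0.0015, 0, 0, 0], [-0.0009, -0.0031, 0, 0, 0], [-0.0014, -0.0047, 0, 0, 0], [-0.002, -0.0062, 0, 0, 0], [-0.0026, -0.0077, 0, 0, 0], [-0.0032, -0.0092, 0, 0, 0], [-0.0038, -0.0107, 0, 0, 0], [-0.0045, -0.0122, 0, 0, 0]])

```text
time_s: 6.12
ee_pos: [635.7, -72.6, 122.0]
ee_rot: [76.6, 89.6, 61.1]
force: [4.4, 8.2, -1.4]
gripper_width: 23.7
```

```bash
cat >> h.py <<'E'
def arc(A,a,das):
    """rows (mm) for arc about A from angle a (rad), clockwise steps das"""
    u=lambda t:65*np.array([np.cos(t),np.sin(t)])
    for d in das: print(round(d,3),np.round(u(a-d)-u(a),1))
def rep(A):
    s=sensors.state(); p=s["ee_pos"][:2]-np.array(A); r=np.hypot(*p); a=np.arctan2(p[1],p[0]); er=p/r; et=np.array([er[1],-er[0]]); F=s["force"][:2]
    print("t",s["time_s"],"pos",np.round(s["ee_pos"],1),"a",round(a,3),"r",round(r,1),"F",np.round(s["force"],1),"push",round(-F@et,2),"rad",round(F@er,2)); return a
E
python3 -c "
from h import *
a=rep([577,-48]); arc([577,-48],a,np.arange(1,9)*.05)"
```

```text
t 6.1167 pos [635.7 -72.6 122. ] a -0.397 r 63.7 F [ 4.4  8.2 -1.4] push 9.31 rad 0.89
0.05 [-1.3 -3. ]
0.1 [-2.8 -5.9]
0.15 [-4.4 -8.7]
0.2 [ -6.2 -11.4]
0.25 [ -8.1 -14. ]
0.3 [-10.1 -16.6]
0.35 [-12.3 -19. ]
0.4 [-14.5 -21.4]
```

Push is 9.3 N and radial 0.9 N, so the circle model fits. Continuing.

```bash
python3 -c "
from h import *
for k in range(3):
  a=-.451-.4*k; print(a); arc(None,a,np.arange(1,9)*.05)"
```

```text
-0.451
0.05 [-1.5 -2.9]
0.1 [-3.1 -5.7]
0.15 [-4.9 -8.4]
0.2 [ -6.8 -11.1]
0.25 [ -8.8 -13.6]
0.3 [-11. -16.]
0.35 [-13.3 -18.3]
0.4 [-15.7 -20.5]
-0.851
0.05 [-2.5 -2.1]
0.1 [-5.1 -4. ]
0.15 [-7.8 -5.9]
0.2 [-10.6  -7.5]
0.25 [-13.4  -9.1]
0.3 [-16.4 -10.5]
0.35 [-19.4 -11.7]
0.4 [-22.4 -12.8]
-1.2510000000000001
0.05 [-3.1 -0.9]
0.1 [-6.3 -1.7]
0.15 [-9.5 -2.4]
0.2 [-12.7  -2.8]
0.25 [-15.9  -3.1]
0.3 [-19.1  -3.3]
0.35 [-22.4  -3.3]
0.4 [-25.6  -3.1]
```

Call:
play_rows(motion=[[-0.0015, -0.0029, 0, 0, 0], [-0.0031, -0.0057, 0, 0, 0], [-0.0049, -0.0084, 0, 0, 0], [-0.0068, -0.0111, 0, 0, 0], [-0.0088, -0.0136, 0, 0, 0], [-0.011, -0.016, 0, 0, 0], [-0.0133, -0.0183, 0, 0, 0], [-0.0157, -0.0205, 0, 0, 0]])

```text
time_s: 6.78
ee_pos: [621.2, -94.0, 122.0]
ee_rot: [50.6, 89.6, 35.0]
force: [6.2, 7.0, -3.2]
gripper_width: 23.6
```

Call:
play_rows(motion=[[-0.0025, -0.0021, 0, 0, 0], [-0.0051, -0.004, 0, 0, 0], [-0.0078, -0.0059, 0, 0, 0], [-0.0106, -0.0075, 0, 0, 0], [-0.0134, -0.0091, 0, 0, 0], [-0.0164, -0.0105, 0, 0, 0], [-0.0194, -0.0117, 0, 0, 0], [-0.0224, -0.0128, 0, 0, 0]])

```text
time_s: 7.45
ee_pos: [599.7, -108.0, 122.0]
ee_rot: [30.1, 89.5, 14.6]
force: [8.3, 4.2, -5.5]
gripper_width: 23.5
```

```bash
python3 -c "
from h import *
rep([577,-48])"
```

```text
t 7.45 pos [ 599.7 -108.   122. ] a -1.21 r 64.2 F [ 8.3  4.2 -5.5] push 9.24 rad -1.05
```

Call:
play_rows(motion=[[-0.0031, -0.0009, -0.0002, 0, 0], [-0.0063, -0.0017, -0.0004, 0, 0], [-0.0095, -0.0024, -0.0006, 0, 0], [-0.0127, -0.0028, -0.0008, 0, 0], [-0.0155, -0.0031, -0.001, 0, 0], [-0.0178, -0.0032, -0.001, 0, 0], [-0.0194, -0.0033, -0.001, 0, 0], [-0.021, -0.0033, -0.001, 0, 0]])

```text
time_s: 8.12
ee_pos: [579.7, -112.5, 122.0]
ee_rot: [14.3, 89.4, -1.2]
force: [9.3, 0.9, -3.8]
gripper_width: 23.2
```

```bash
python3 -c "
from h import *
rep([577,-48])
a=-1.251-.33
for k in range(4): print(a-.3*k);arc(None,a-.3*k,np.arange(1,9)*.0375)"
```

```text
t 8.1167 pos [ 579.7 -112.5  122. ] a -1.529 r 64.5 F [ 9.3  0.9 -3.8] push 9.31 rad -0.56
-1.581
0.038 [-2.4  0.1]
0.075 [-4.9  0.2]
0.112 [-7.3  0.5]
0.15 [-9.7  0.8]
0.188 [-12.1   1.3]
0.225 [-14.5   1.8]
0.262 [-16.8   2.4]
0.3 [-19.2   3.1]
-1.881
0.038 [-2.3  0.8]
0.075 [-4.6  1.7]
0.112 [-6.8  2.6]
0.15 [-9.   3.7]
0.188 [-11.2   4.8]
0.225 [-13.3   6. ]
0.262 [-15.4   7.3]
0.3 [-17.4   8.6]
-2.181
0.038 [-2.   1.4]
0.075 [-3.9  2.9]
0.112 [-5.7  4.5]
0.15 [-7.5  6.2]
0.188 [-9.3  7.9]
0.225 [-10.9   9.7]
0.262 [-12.5  11.5]
0.3 [-14.1  13.4]
-2.481
0.038 [-1.5  2. ]
0.075 [-2.8  4. ]
0.112 [-4.2  6. ]
0.15 [-5.4  8.1]
0.188 [-6.5 10.3]
0.225 [-7.6 12.5]
0.262 [-8.6 14.7]
0.3 [-9.5 16.9]
```

Call:
play_rows(motion=[[-0.0024, 0.0001, 0, 0, 0], [-0.0049, 0.0002, 0, 0, 0], [-0.0073, 0.0005, 0, 0, 0], [-0.0097, 0.0008, 0, 0, 0], [-0.0121, 0.0013, 0, 0, 0], [-0.0145, 0.0018, 0, 0, 0], [-0.0168, 0.0024, 0, 0, 0], [-0.0192, 0.0031, 0, 0, 0]])

```text
time_s: 8.78
ee_pos: [560.5, -110.7, 122.0]
ee_rot: [0.9, 89.4, -14.6]
force: [9.7, -2.4, -3.9]
gripper_width: 23.8
```

```bash
python3 -c "
from h import *
rep([577,-48])"
```

```text
t 8.7833 pos [ 560.5 -110.7  122. ] a -1.829 r 64.9 F [ 9.7 -2.4 -3.9] push 10.0 rad -0.11
```

Call:
play_rows(motion=[[-0.0023, 0.0008, 0, 0, 0], [-0.0046, 0.0017, 0, 0, 0], [-0.0068, 0.0026, 0, 0, 0], [-0.009, 0.0037, 0, 0, 0], [-0.0112, 0.0048, 0, 0, 0], [-0.0133, 0.006, 0, 0, 0], [-0.0154, 0.0073, 0, 0, 0], [-0.0174, 0.0086, 0, 0, 0]])

```text
time_s: 9.45
ee_pos: [542.4, -103.3, 122.0]
ee_rot: [-12.9, 89.4, -28.3]
force: [7.2, -6.9, -2.6]
gripper_width: 23.5
```

```bash
python3 -c "
from h import *
rep([577,-48])"
```

```text
t 9.45 pos [ 542.4 -103.3  122. ] a -2.131 r 65.2 F [ 7.2 -6.9 -2.6] push 9.78 rad 2.01
```

Call:
play_rows(motion=[[-0.002, 0.0014, 0, 0, 0], [-0.0039, 0.0029, 0, 0, 0], [-0.0057, 0.0045, 0, 0, 0], [-0.0075, 0.0062, 0, 0, 0], [-0.0093, 0.0079, 0, 0, 0], [-0.0109, 0.0097, 0, 0, 0], [-0.0125, 0.0115, 0, 0, 0], [-0.0141, 0.0134, 0, 0, 0]])

```text
time_s: 10.12
ee_pos: [527.0, -90.5, 121.9]
ee_rot: [-28.3, 89.5, -43.8]
force: [3.4, -8.7, -0.9]
gripper_width: 23.4
```

```bash
python3 -c "
from h import *
rep([577,-48])"
```

```text
t 10.1167 pos [527.  -90.5 121.9] a -2.436 r 65.6 F [ 3.4 -8.7 -0.9] push 8.81 rad 3.04
```

Call:
play_rows(motion=[[-0.0015, 0.002, 0, 0, 0], [-0.0028, 0.004, 0, 0, 0], [-0.0042, 0.006, 0, 0, 0], [-0.0054, 0.0081, 0, 0, 0], [-0.0065, 0.0103, 0, 0, 0], [-0.0076, 0.0125, 0, 0, 0], [-0.0086, 0.0147, 0, 0, 0], [-0.0095, 0.0169, 0, 0, 0]])

```text
time_s: 10.78
ee_pos: [516.3, -73.7, 121.9]
ee_rot: [-44.2, 89.6, -59.6]
force: [1.1, -10.3, 1.4]
gripper_width: 23.7
```

```bash
python3 -c "
from h import *
rep([577,-48])
a=-2.781
for k in range(6): print(a-.3*k);arc(None,a-.3*k,np.arange(1,9)*.0375)"
```

```text
t 10.7833 pos [516.3 -73.7 121.9] a -2.74 r 65.9 F [  1.1 -10.3   1.4] push 9.88 rad 3.03
-2.781
0.038 [-0.8  2.3]
0.075 [-1.5  4.6]
0.112 [-2.2  7. ]
0.15 [-2.7  9.3]
0.188 [-3.2 11.7]
0.225 [-3.6 14.1]
0.262 [-3.9 16.6]
0.3 [-4.1 19. ]
-3.081
0.038 [-0.1  2.4]
0.075 [-0.1  4.9]
0.112 [-0.   7.3]
0.15 [0.1 9.7]
0.188 [ 0.4 12.2]
0.225 [ 0.8 14.6]
0.262 [ 1.2 17. ]
0.3 [ 1.7 19.3]
-3.3810000000000002
0.038 [0.6 2.4]
0.075 [1.3 4.7]
0.112 [2.1 7. ]
0.15 [3.  9.3]
0.188 [ 4.  11.5]
0.225 [ 5.  13.7]
0.262 [ 6.2 15.9]
0.3 [ 7.4 18. ]
-3.681
0.038 [1.3 2.1]
0.075 [2.7 4.1]
0.112 [4.1 6. ]
0.15 [5.6 8. ]
0.188 [7.2 9.8]
0.225 [ 8.9 11.6]
0.262 [10.6 13.3]
0.3 [12.4 15. ]
-3.981
0.038 [1.8 1.6]
0.075 [3.7 3.1]
0.112 [5.7 4.6]
0.15 [7.7 5.9]
0.188 [9.8 7.2]
0.225 [11.9  8.5]
0.262 [14.   9.6]
0.3 [16.2 10.7]
-4.281000000000001
0.038 [2.2 1. ]
0.075 [4.5 1.9]
0.112 [6.8 2.7]
0.15 [9.1 3.4]
0.188 [11.5  4. ]
0.225 [13.9  4.6]
0.262 [16.3  5. ]
0.3 [18.7  5.4]
```

Call:
play_rows(motion=[[-0.0008, 0.0023, 0, 0, 0], [-0.0015, 0.0046, 0, 0, 0], [-0.0022, 0.007, 0, 0, 0], [-0.0027, 0.0093, 0, 0, 0], [-0.0032, 0.0117, 0, 0, 0], [-0.0036, 0.0141, 0, 0, 0], [-0.0039, 0.0166, 0, 0, 0], [-0.0041, 0.019, 0, 0, 0]])

```text
time_s: 11.45
ee_pos: [511.2, -54.7, 121.8]
ee_rot: [-62.3, 89.6, -77.7]
force: [-0.8, -10.1, 2.9]
gripper_width: 23.5
```

```bash
python3 -c "
from h import *
rep([576,-48])"
```

```text
t 11.45 pos [511.2 -54.7 121.8] a -3.039 r 65.2 F [ -0.8 -10.1   2.9] push 9.93 rad 1.78
```

Call:
play_rows(motion=[[-0.0001, 0.0024, 0, 0, 0], [-0.0001, 0.0049, 0, 0, 0], [0, 0.0073, 0, 0, 0], [0.0001, 0.0097, 0, 0, 0], [0.0004, 0.0122, 0, 0, 0], [0.0008, 0.0146, 0, 0, 0], [0.0012, 0.017, 0, 0, 0], [0.0017, 0.0193, 0, 0, 0]])

```text
time_s: 12.12
ee_pos: [512.0, -35.1, 121.8]
ee_rot: [-80.6, 89.7, -96.1]
force: [-3.1, -9.8, 4.5]
gripper_width: 23.5
```

```bash
python3 -c "
from h import *
rep([576,-48])"
```

```text
t 12.1167 pos [512.  -35.1 121.8] a 2.943 r 65.3 F [-3.1 -9.8  4.5] push 10.26 rad 1.09
```

Call:
play_rows(motion=[[0.0006, 0.0024, 0.0002, 0, 0], [0.0013, 0.0047, 0.0004, 0, 0], [0.0021, 0.007, 0.0006, 0, 0], [0.003, 0.0093, 0.0008, 0, 0], [0.004, 0.0115, 0.001, 0, 0], [0.005, 0.0137, 0.001, 0, 0], [0.0062, 0.0159, 0.001, 0, 0], [0.0074, 0.018, 0.001, 0, 0]])

```text
time_s: 12.78
ee_pos: [518.0, -17.6, 121.9]
ee_rot: [-107.0, 89.6, -122.4]
force: [-5.2, -11.4, 1.5]
gripper_width: 23.5
```

```bash
python3 -c "
from h import *
rep([576,-48])"
```

```text
t 12.7833 pos [518.  -17.6 121.9] a 2.658 r 65.5 F [ -5.2 -11.4   1.5] push 12.54 rad -0.69
```

Tension is climbing, so I'll take smaller steps from here.

Call:
play_rows(motion=[[0.0007, 0.0012, 0, 0, 0], [0.0015, 0.0023, 0, 0, 0], [0.0023, 0.0035, 0, 0, 0], [0.0031, 0.0046, 0, 0, 0], [0.0039, 0.0057, 0, 0, 0], [0.0046, 0.0066, 0, 0, 0], [0.0052, 0.0074, 0, 0, 0], [0.0056, 0.008, 0, 0, 0]])

```text
time_s: 13.45
ee_pos: [522.7, -9.9, 121.9]
ee_rot: [-115.5, 89.5, -130.9]
force: [-5.4, -12.3, 4.2]
gripper_width: 23.2
```

```bash
python3 -c "
from h import *
rep([576,-48])"
```

```text
t 13.45 pos [522.7  -9.9 121.9] a 2.521 r 65.5 F [ -5.4 -12.3   4.2] push 13.19 rad -2.75
```

Call:
play_rows(motion=[[0.0008, 0.001, 0, 0, 0], [0.0016, 0.002, 0, 0, 0], [0.0024, 0.0029, 0, 0, 0], [0.0032, 0.0038, 0, 0, 0], [0.004, 0.0047, 0, 0, 0], [0.0048, 0.0055, 0, 0, 0], [0.0056, 0.0063, 0, 0, 0], [0.0064, 0.0071, 0, 0, 0]])

```text
time_s: 14.12
ee_pos: [528.3, -3.1, 121.8]
ee_rot: [-121.6, 89.4, -137.0]
force: [-8.9, -13.3, 5.6]
gripper_width: 23.7
```

```bash
python3 -c "
from h import *
rep([576,-48])"
```

```text
t 14.1167 pos [528.3  -3.1 121.8] a 2.387 r 65.6 F [ -8.9 -13.3   5.6] push 15.79 rad -2.6
```

```bash
python3 -c "
from h import *
for i in range(2):
  rep([576,-48]); grab_frame('side')
a=rep([576,-48])"
```

```text
t 14.1167 pos [528.3  -3.1 121.8] a 2.387 r 65.6 F [ -8.9 -13.3   5.6] push 15.79 rad -2.6
t 14.1667 pos [528.4  -2.9 121.8] a 2.383 r 65.6 F [ -6.9 -12.1   5.4] push 13.54 rad -3.31
t 14.2167 pos [528.4  -2.9 121.9] a 2.383 r 65.6 F [ -7.2 -12.6   4.8] push 14.1 rad -3.47
```

Call:
play_rows(motion=[[0.0005, 0.0005, 0, 0, 0], [0.001, 0.001, 0, 0, 0], [0.0015, 0.0014, 0, 0, 0], [0.002, 0.0019, 0, 0, 0], [0.0025, 0.0023, 0, 0, 0], [0.003, 0.0028, 0, 0, 0], [0.0034, 0.0031, 0, 0, 0], [0.0037, 0.0034, 0, 0, 0]])

```text
time_s: 14.88
ee_pos: [531.5, 0.2, 121.8]
ee_rot: [-123.8, 89.3, -139.2]
force: [-9.5, -12.9, 6.0]
gripper_width: 23.5
```

```bash
python3 -c "
from h import *
for i in range(3):
  rep([576,-48]); f=grab_frame('side')
cv2.imwrite('pics/s2.png',f['img'])
a=rep([576,-48])"
```

```text
t 14.8833 pos [5.315e+02 2.000e-01 1.218e+02] a 2.316 r 65.6 F [ -9.5 -12.9   6. ] push 15.74 rad -3.06
t 14.9333 pos [5.316e+02 2.000e-01 1.218e+02] a 2.315 r 65.6 F [ -9.6 -13.2   6. ] push 16.02 rad -3.17
t 14.9833 pos [5.316e+02 2.000e-01 1.218e+02] a 2.315 r 65.6 F [ -9.1 -12.8   5.7] push 15.32 rad -3.27
t 15.0333 pos [5.316e+02 2.000e-01 1.218e+02] a 2.315 r 65.6 F [ -8.3 -12.9   5.6] push 14.85 rad -3.81
```

Push is about 15.5 N. Relaxing the arm's push by about 2.5 mm, then opening.

Call:
play_rows(motion=[[-0.0006, -0.0006, 0, 0, 0], [-0.0012, -0.0012, 0, 0, 0], [-0.0018, -0.0018, 0, 0, 0], [-0.0018, -0.0018, 0, 0, 0], [-0.0018, -0.0018, 0, 0, 0.5], [-0.0018, -0.0018, 0, 0, 1], [-0.0018, -0.0018, 0, 0, 1], [-0.0018, -0.0018, 0, 0, 1]])

```text
time_s: 15.7
ee_pos: [534.1, 2.7, 122.1]
ee_rot: [47.1, 90.0, 31.6]
force: [0.0, 0.1, -0.1]
gripper_width: 47.6
```

Call:
play_rows(motion=[[0, 0, 0, 0, 1], [0, 0, 0, 0, 1], [0, 0, 0, 0, 1], [0, 0, 0, 0, 1], [0, 0, 0.01, 0, 1], [0, 0, 0.03, 0, 1], [0, 0, 0.05, 0, 1], [0, 0, 0.07, 0, 1]])

```text
time_s: 16.37
ee_pos: [533.8, 2.5, 193.4]
ee_rot: [55.1, 90.0, 39.6]
force: [0.4, -0.9, 0.0]
gripper_width: 91.2
```

Call:
play_rows(motion=[[0, 0, 0.03, 0, 1], [-0.005, -0.02, 0.05, 0, 1], [-0.01, -0.04, 0.06, 0, 1], [-0.02, -0.07, 0.06, 0, 1], [-0.02, -0.1, 0.06, 0, 1], [-0.02, -0.12, 0.06, 0, 1], [-0.02, -0.13, 0.06, 0, 0.5], [-0.02, -0.13, 0.06, 0, 0]])

```text
time_s: 17.03
ee_pos: [513.9, -129.1, 252.5]
ee_rot: [-10.5, 90.0, -26.1]
force: [-0.1, -0.3, 0.7]
gripper_width: 81.2
```

Run:
```python
from h import *
np.set_printoptions(precision=1,suppress=True)
s=sensors.state(); print(s["ee_pos"],s["force"],s["gripper_width"])
f=grab_frame("wrist"); cv2.imwrite("pics/w4.png",f["img"]); s=sensors.state()
for l,z in [("wheel_axis",136),("handle_grip",136),("lock_knob",122),("lock_pivot",56)]:
    print(l,[(np.round(d["point"],1).tolist(),round(d["conf"],2),wonz(f,s,d["point"],z)) for d in finder.spot_point(f,l)][:3])
f=grab_frame("side"); cv2.imwrite("pics/s3.png",f["img"])
```

```text
[ 513.9 -129.1  252.5] [-0.1 -0.3  0.7] 81.19191172975835
wheel_axis [([437.1, 279.9], 0.74, array([576.6, -49.2, 136. ]))]
handle_grip [([488.5, 210.7], 0.57, array([529.7,   1.2, 136. ]))]
lock_knob [([258.6, 247.4], 0.69, array([ 513.5, -186.1,  122. ])), ([488.5, 212.6], 0.28, array([536. ,   6.2, 122. ]))]
lock_pivot []
```

View pics/w4.png

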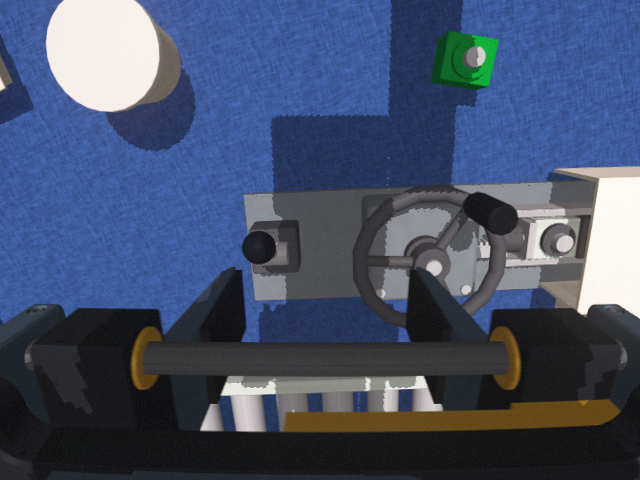

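View pics/s3.png

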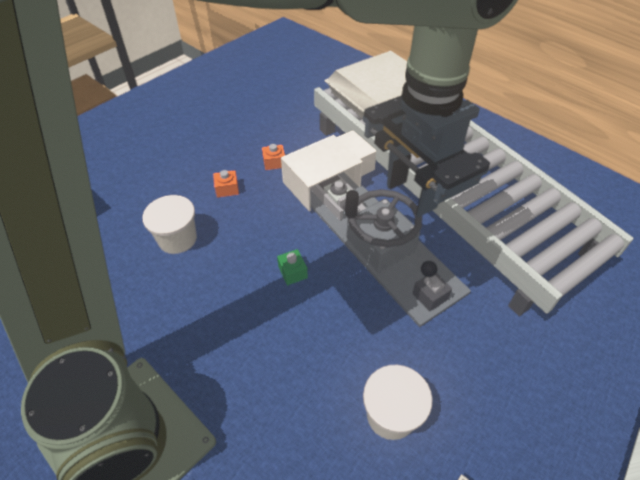

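The wheel stayed put with its handle at about (531,1), and the lever is unlocked with its knob at about (512,-187). I'll close the fingers and go down behind the knob on the robot side.

Call:
play_rows(motion=[[-0.02, -0.02, 0, 0, 0], [-0.04, -0.04, 0, 0, 0], [-0.049, -0.047, 0, 0, 0], [-0.049, -0.047, -0.03, 0, 0], [-0.049, -0.047, -0.06, 0, 0], [-0.049, -0.047, -0.09, 0, 0], [-0.049, -0.047, -0.12, 0, 0], [-0.049, -0.047, -0.14, 0, 0]], squeeze=10)

```text
time_s: 18.0
ee_pos: [463.8, -173.2, 109.6]
ee_rot: [161.4, 89.8, 145.9]
force: [0.1, 0.4, 0.7]
gripper_width: 3.4
```

Call:
play_rows(motion=[[0, 0, 0, 0, 0], [0, 0, 0, 0, 0], [0, 0, 0, 0, 0], [0, 0, 0, 0, 0], [0, 0, 0, 0, 0], [0, 0, 0, 0, 0], [0, 0, 0, 0, 0], [0, 0, 0, 0, 0]])

```text
time_s: 18.67
ee_pos: [465.0, -174.6, 112.4]
ee_rot: [3.5, 90.0, -12.0]
force: [1.1, 0.0, -0.4]
gripper_width: 0.1
```

Run:
```python
from h import *
s=sensors.state(); print(s["ee_pos"],s["force"],s["gripper_width"])
f=grab_frame("wrist"); cv2.imwrite("pics/w5.png",f["img"])
```

```text
[ 465.00423443 -174.58744616  112.42770992] [ 1.06094607  0.02334523 -0.38790751] 0.11125093319934377
```

View pics/w5.png

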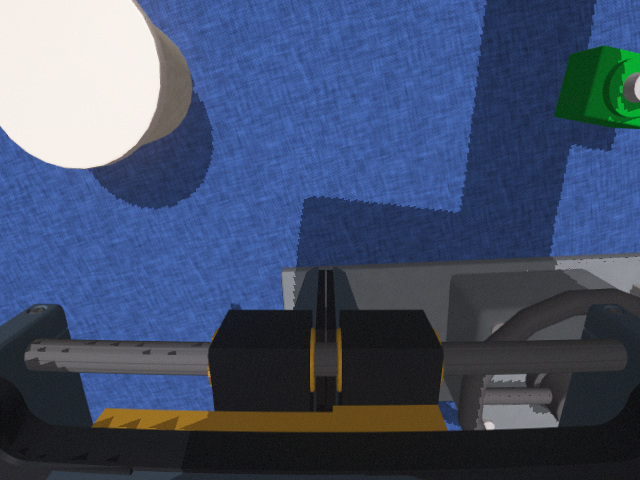

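Fingers are shut, behind the knob and in line with it. Pushing it over.

Call:
play_rows(motion=[[0.005, -0.002, 0, 0, 0], [0.01, -0.003, 0, 0, 0], [0.015, -0.005, 0, 0, 0], [0.02, -0.006, 0, 0, 0], [0.025, -0.007, 0, 0, 0], [0.03, -0.008, 0, 0, 0], [0.035, -0.009, 0, 0, 0], [0.04, -0.011, 0, 0, 0]])

```text
time_s: 19.38
ee_pos: [503.5, -184.5, 111.8]
ee_rot: [165.2, 89.7, 149.7]
force: [-3.3, 3.3, 4.4]
gripper_width: 0.4
```

Call:
play_rows(motion=[[0.005, -0.001, 0, 0, 0], [0.01, -0.002, 0, 0, 0], [0.015, -0.003, 0, 0, 0], [0.02, -0.005, 0, 0, 0], [0.025, -0.006, 0, 0, 0], [0.03, -0.007, 0, 0, 0], [0.034, -0.008, 0, 0, 0], [0.038, -0.009, 0, 0, 0]])

```text
time_s: 20.05
ee_pos: [542.0, -194.1, 110.7]
ee_rot: [174.8, 89.8, 159.3]
force: [-4.6, 2.9, -3.4]
gripper_width: 0.3
```

Run:
```python
from h import *
s=sensors.state(); print(s["ee_pos"],s["force"],s["gripper_width"])
f=grab_frame("side"); cv2.imwrite("pics/s5.png",cv2.resize(f["img"][120:360,280:600],None,fx=2.4,fy=2.4))
```

```text
[ 542.02121311 -194.11378554  110.73338898] [-4.58220717  2.94851506 -3.35012176] 0.29772969893199164
```

View pics/s5.png

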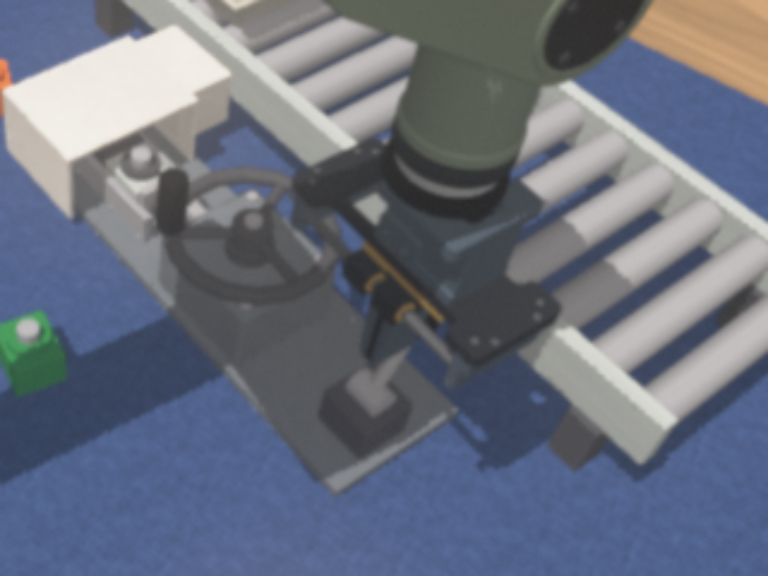

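The lever leans over and the finger is still on it. Pushing on to the end stop, watching the force.

Call:
play_rows(motion=[[0.001, -0.0005, 0, 0, 0], [0.002, -0.001, 0, 0, 0], [0.003, -0.001, 0, 0, 0], [0.004, -0.001, 0, 0, 0], [0.005, -0.0015, 0, 0, 0], [0.006, -0.002, 0, 0, 0], [0.007, -0.002, 0, 0, 0], [0.008, -0.002, 0, 0, 0]])

```text
time_s: 20.77
ee_pos: [547.4, -195.9, 111.4]
ee_rot: [-176.9, 89.5, 167.6]
force: [-11.3, 3.3, 0.7]
gripper_width: 0.4
```

Force rose to 11 N at x = 547, the predicted stop. Backing off, lifting and checking.

Call:
play_rows(motion=[[-0.01, 0.002, 0, 0, 0], [-0.025, 0.006, 0, 0, 0], [-0.04, 0.01, 0, 0, 0], [-0.06, 0.014, 0.01, 0, 0], [-0.07, 0.016, 0.04, 0, 0], [-0.075, 0.016, 0.075, 0, 0], [-0.08, 0.016, 0.11, 0, 0], [-0.08, 0.016, 0.14, 0, 0]])

```text
time_s: 21.43
ee_pos: [472.2, -181.8, 256.3]
ee_rot: [-10.5, 89.4, -26.1]
force: [-0.4, 0.0, 0.8]
gripper_width: 0.6
```

Call:
play_rows(motion=[[-0.02, 0.02, 0.01, 0, 0], [-0.04, 0.04, 0.03, 0, 0], [-0.06, 0.07, 0.05, 0, 0], [-0.08, 0.1, 0.07, 0, 0], [-0.08, 0.13, 0.07, 0, 0], [-0.08, 0.15, 0.07, 0, 0], [-0.08, 0.16, 0.07, 0, 0], [-0.08, 0.16, 0.07, 0, 0]])

```text
time_s: 22.1
ee_pos: [392.5, -19.3, 324.0]
ee_rot: [13.0, 89.5, -2.4]
force: [-0.3, -0.3, 0.5]
gripper_width: 0.5
```

Run:
```python
from h import *
np.set_printoptions(precision=1,suppress=True)
s=sensors.state(); print(s["ee_pos"],s["force"])
fs=grab_frame("scene"); f=grab_frame("side"); P={}
cv2.imwrite("pics/s6.png",np.hstack([cv2.resize(fs["img"][220:400,180:420],(400,300)),cv2.resize(f["img"][140:340,300:500],(400,400))[:300]]))
for l in ["wheel_axis","handle_grip","lock_knob","tub_a_mid","tub_b_mid"]:
    a=finder.spot_point(fs,l); b=finder.spot_point(f,l); print(l,[(np.round(d["point"]),round(d["conf"],2)) for d in a[:2]+b[:2]])
    if a and b: print(tri(a[0]["point"],b[0]["point"]))
```

```text
[392.5 -19.3 324. ] [-0.3 -0.3  0.5]
wheel_axis [(array([316., 290.]), 0.61), (array([388., 200.]), 0.56)]
(array([578.6, -45.2, 140.9]), np.float64(5.822180823497597))
handle_grip [(array([329., 262.]), 0.76), (array([230., 331.]), 0.18), (array([348., 204.]), 0.75)]
(array([529. ,   5.2, 128.7]), np.float64(0.3707085142067739))
lock_knob [(array([222., 336.]), 0.8), (array([457., 253.]), 0.78), (array([388., 202.]), 0.67)]
(array([ 577.6, -205.9,  120.2]), np.float64(3.7799520428932967))
tub_a_mid [(array([394., 172.]), 0.61), (array([172., 227.]), 0.67)]
(array([305.5, 282.8,  32.8]), np.float64(0.8523430749372843))
tub_b_mid [(array([395., 404.]), 0.78), (array([350., 200.]), 0.65)]
```

View pics/s6.png

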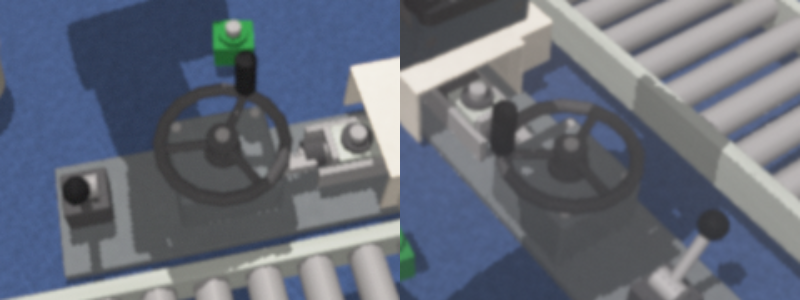

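The knob is at (578,-206,120); fully over predicts (576,-202,122). The wheel has not moved, the tubs are in place, and the arm is clear. Handing in.

```bash
python3 -c "
from h import *
print(sensors.state()['force']); print(job_done())"
```

```text
[-0.5886914   0.92774301  0.50660019]
the job is handed in; nothing more can be done
None
```

I wound the wheel to a firm tension, let it go, threw the lock lever fully over, and handed the job in at about 22 s of the allowed 72 s. The hand-in gives no verdict.

- **Winding:** I led the wheel about 3.85 rad clockwise by its handle. The push read 9–10 N through the slack, then climbed. The last four readings, taken at the stop and just after it, were 15.7, 16.0, 15.3 and 14.9 N. Single readings scatter by about 1 N, and the highest I saw was 16.0 N. I released the handle before touching the lever.
- **Lock lever:** I pushed it with closed fingers until the force rose to 11 N at the expected end stop. Afterwards the cameras put the knob at (578, -206, 120) mm, against (576, -202, 122) mm predicted for fully over.
- **Wheel after release:** the handle was seen within about 5 mm of where I left it, so the wheel kept its setting.
- **Tubs:** tub A was found within about 3 mm of its start. For tub B, the scene camera missed it in the last check; in the side view it was within about 2 pixels of its start.
- **Disagreement:** the cameras differed by a few millimetres on the wheel axis, 574–581 mm in x. During the winding the handle's path fitted about 576 mm.

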